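Open the dust cupboard on the gilded side

TASK

The small dust cupboard on the bench has two doors without handles, on push-to-open catches. On the side where the gilded cup stands, press the door gently near its free edge so that the catch lets go and the door springs ajar, then put a fingertip behind the edge and push that door wide open, to about a right angle, and leave it so. Keep the other door shut, do not touch the ware in the cupboard, and do not lift or shift the ware on the bench.

Things in the scene. Friction and masses are not known exactly. Their poses are not given: they have to be found in the camera images.
- cupboard: Fixed bench-top cupboard, pale plywood, clear top and back: 360 mm wide, 204 deep, 240 high, a 12 mm partition making two compartments. Origin: on the bench, middle of the front, in the plane of the shut doors' back faces. x points to its back, y to its left as one faces the front, z up. Two handleless doors cover the front (x -16 to 0 mm), their free edges meeting in the middle, 3 mm apart.
- door_left (a joint): Hinge of the left door, rad: 0 shut, grows as the free edge swings out, stop at 1.75. Pressed in it goes negative (stop -0.0375). Let go after the catch has tripped, it springs to about 0.40 in about half a second and rests there, a tripped catch not catching again; from there it swings easily (under 2 N at its edge) and stays where it is left.
- door_right (a joint): Hinge of the right door, rad: 0 shut, grows as the free edge swings out, stop at 1.75. Pressed in it goes negative (stop -0.0375). Let go after the catch has tripped, it springs to about 0.40 in about half a second and rests there, a tripped catch not catching again; from there it swings easily (under 2 N at its edge) and stays where it is left.
- left_press (a point): Where one presses the left door: on its front face, on the wood, 205 mm above the bench, 158 mm from the hinge axis, 18.5 mm from the free edge. Moves with the door. About 6 N pushed straight in here, 3 to 4 mm past shut, trips the catch (at mid-height inside); stop at 6 mm. Ajar, this point stands about 60 mm out.
- right_press (a point): Where one presses the right door: on its front face, on the wood, 205 mm above the bench, 158 mm from the hinge axis, 18.5 mm from the free edge. Moves with the door. About 6 N pushed straight in here, 3 to 4 mm past shut, trips the catch (at mid-height inside); stop at 6 mm. Ajar, this point stands about 60 mm out.
- left_hinge (a point): On the vertical hinge axis of the left door, 205 mm above the bench, in the plane of the door's back face, 178 mm from the cupboard's middle. The door is 176.5 mm wide, 16 thick, from 6 to 238 mm above the bench: a pale wood frame 36 mm broad round a 4 mm clear pane. A sprung pin 90 mm from the axis, 26 mm above the bench, pushes it ajar.
- right_hinge (a point): On the vertical hinge axis of the right door, 205 mm above the bench, in the plane of the door's back face, 178 mm from the cupboard's middle. The door is 176.5 mm wide, 16 thick, from 6 to 238 mm above the bench: a pale wood frame 36 mm broad round a 4 mm clear pane. A sprung pin 90 mm from the axis, 26 mm above the bench, pushes it ajar.
- gilt: Gilded turned wooden cup with a ball body and pointed lid (gold), 140 mm high, 74 mm across, standing in one of the two compartments, 100 to 130 mm behind the front. It tells which door to open. Origin at the centre of its underside. Freshly gilded.
- pot: Dark red primed lidded pot, 113 mm high, 88 mm across, standing in the other compartment, 100 to 130 mm behind the front. Origin at the centre of its underside.
- vase: Dark red primed wooden vase, 142 mm high, 68 mm across, loose on the bench beside the cupboard's front, clear of the doors' swing. Origin at the centre of its underside.
- mill: White primed turned mill body, 160 mm high, 56 mm across, loose on the bench on the other side. Origin at the centre of its underside.
There are look-alikes about, which are no part of the job. Leave any purple look-alike of the vase alone.

How it is judged (in metres and radians):
On the way, in this order (a step that is already met when the one before it is completed fails the run):
1. the door on the gilded cup's side has been pressed and has sprung ajar (0.2 to 0.7 rad), its neighbour shut (((y of gilt in the frame of cupboard above 0 m and value of joint door_left between 0.2 and 0.7 rad and value of joint door_right below 0.05 rad) or (y of gilt in the frame of cupboard below 0 m and value of joint door_right between 0.2 and 0.7 rad and value of joint door_left below 0.05 rad))), for 0.2 s.
2. that door has been pushed wide open (over 1.3 rad) (((y of gilt in the frame of cupboard above 0 m and value of joint door_left above 1.3 rad) or (y of gilt in the frame of cupboard below 0 m and value of joint door_right above 1.3 rad))), for 0.2 s.
At the end, for the whole second after the job is handed in: The door on the gilded cup's side stands still, open by more than 1.3 rad (75 degrees); the other door is shut (under 0.03 rad); all four pieces of ware stand upright within 15 mm of where they were (((y of gilt in the frame of cupboard above 0 m and value of joint door_left above 1.3 rad and velocity of joint door_left between -0.05 and 0.05 rad/s and value of joint door_right below 0.03 rad) or (y of gilt in the frame of cupboard below 0 m and value of joint door_right above 1.3 rad and velocity of joint door_right between -0.05 and 0.05 rad/s and value of joint door_left below 0.03 rad)) and distance of each of gilt, pot, vase, mill from where it was at the start of the episode below 0.015 m and angle between each of gilt, pot, vase, mill's own z axis and vertical below 0.1 rad); the robot touches nothing.
It fails at once if the other door is released or opened ((y of gilt in the frame of cupboard above 0 m and value of joint door_right above 0.05 rad) or (y of gilt in the frame of cupboard below 0 m and value of joint door_left above 0.05 rad)).
It fails at once if the ware in the cupboard is touched by the robot (contact force between any of the fingers, the arm and gilt above 0.3 N or contact force between any of the fingers, the arm and pot above 0.3 N).
It fails at once if a piece of ware is shifted by more than 25 mm, lifted or tipped over (distance of any of gilt, pot, vase, mill from where it was at the start of the episode above 0.025 m or angle between any of gilt, pot, vase, mill's own z axis and vertical above 0.35 rad).
It fails at once if a door is forced or squeezed with more than 35 N (contact force between any of the fingers, the arm and door_left above 35 N or contact force between any of the fingers, the arm and door_right above 35 N).
It also fails if it takes over 48 s, if anything falls off the work surface, if the arm or the gripper's body presses on something with over 40 N, if the wrist force passes 120 N, or if a joint passes its speed limit or range.

ROBOT

A 6-joint arm with a two-finger parallel gripper is mounted at the origin on the work surface. World frame = base frame: x ahead of the robot, y to its left, z up, the work surface at z = 0. Lengths are in m, angles in degrees, forces in N, time in s.
With the tool pointing down it reaches from about 0.4 to 0.825 m from the base axis. Payload 7 kg.
Tool frame: the origin (TCP) lies between the finger pads; the fingertips stand 19 mm ahead of it and the grasp point (between the pads) is the TCP (r.finger_overhang is the distance from the TCP to the fingertips, in m); z points along the fingers, y is the direction in which the jaws open and shut (so a half turn about z gives the same grasp; the last joint's range is limited). The gripper opens to 88 mm and grips with 3 to 60 N. Pads are 19 mm wide; open, the fingers measure 130 mm over their backs; the gripper's body (78 mm by 193 mm) begins 47 mm behind the grasp point.
Start: joints at [90.476, 20.546, 0.682, 0, -70.136, -16.507], TCP at [0.186, 0.649, 0.246] pointing down, gripper open.
Joint ranges: [-176.03, 176.03], [-82.01, 121.73], [-58.28, 71.71], [-173.87, 95.51], [-174.79, -0.11], [-173.66, 173.66]. Speed limits (degrees/s): [136.94, 136.94, 172.46, 180, 180, 180].

INTERFACE

Orientations are given as [roll, pitch, yaw] about the fixed x, y, z axes, in that order (R = Rz(yaw) Ry(pitch) Rx(roll)).
In Python, from plant import r, optics gives the robot as it stands. The module is installed in compiled form; this text tells all that it offers.
- The arm moves only by the tool step_arm, never from a script. Its argument "increments" is a list of rows, each an object of numbers: "tx", "ty", "tz": the shift along the world's x, y, z in mm; "ax", "ay", "az": the turn, a rotation vector about the world's x, y, z in degrees; "claw": the gripper command: -1 is shut, 1 is fully open, values between are in proportion. In form: [{"tx": .., "ty": .., "tz": .., "ax": .., "ay": .., "az": .., "claw": ..}, ...]. A call has 1 to 12 rows; each row shifts and turns the commanded pose from where the row before left it; what a row does not reach is not made up. A row lasts 1/10 s, in which the tool goes at most 50 mm and 8.59 degrees, less where a joint would pass 70% of its speed; a pose out of reach is approached as far as the arm can. A call with a gripper value outside its range is refused whole. The fingers move at their own pace and stop on an object; "newtons" is the grip in N (left out, the last holds). Time passes only in rows, so rows that do not move let the fingers close. It gives the time, the measured TCP pose, the force and the opening at its end, in the units of the state.
- r.get_state(): the state, without advancing time (a new reading comes with each control period).
- optics.capture(name): name is "scene" or "top" or "wrist"; returns a dict with "image" (384x512x3 uint8, blue, green, red), "depth" (384x512 float32, m along the optical axis (not along the pixel's ray), 0 where there is no reading), "fx", "fy", "cx", "cy" (pixels), "R" (3x3) and "t" (3): a world point X has camera coordinates R X + t. Camera axes: x right, y down, z forward; pixel columns grow to the right and rows downward; lengths in m; the calibration is good to about 2 mm. The wrist camera is an equidistant fisheye: a pixel r from the principal point sees the ray r / f radians off the axis. A picture is of the moment at which its call begins.
- r.close_job(): hands the job in, once; it reports no verdict.
The state is a dict: "time_s": time; "joints": joint angles; "qd": joint speeds; "joint_torque": joint torques, N m; "tcp_pos": TCP position; "eef_rot": TCP orientation; "contact_force": force on the tool from outside, world axes, zero at the start; "moment": the same for the moment, N m; "gripper_width": finger opening in m.
Only numpy, scipy, OpenCV 4.12 (cv2) and the standard library are available. Lean on these libraries where they do the work, as an engineer would, in place of code of your own. Each camera call takes 0.05 s, during which the arm holds its last target. There are 200 camera calls.

## Working session

There is one attempt and no reset: what is moved stays moved. The work goes in short steps, Python scripts to look and compute and a tool call to move; the robot and the scene stay as the last step left them, time stands still between calls to the robot, and variables do not carry over. Pictures are saved under pics/ and viewed, about 8 in all and at most 12, crops included, and the job is handed in when it is done.

Besides the shell and the picture viewer there is one more tool, called after ">>>" as a command line: name --argument value ..., lists and objects as JSON in quotes. step_arm: Moves the arm, as the interface text tells. Its arguments: {"type":"object","properties":{"increments":{"type":"array","items":{"type":"object","properties":{"tx":{"type":"number"},"ty":{"type":"number"},"tz":{"type":"number"},"ax":{"type":"number"},"ay":{"type":"number"},"az":{"type":"number"},"claw":{"type":"number"}}}},"newtons":{"type":"number"}},"required":["increments"]}

```bash
mkdir -p pics
cat > h.py <<'E'
import numpy as np, cv2
from plant import r, optics
def pts(c):
    v,u=np.mgrid[0:384,0:512]; d=c["depth"]
    P=np.stack([(u-c["cx"])/c["fx"]*d,(v-c["cy"])/c["fy"]*d,d],-1)
    return (P-np.array(c["t"]))@np.array(c["R"])  # R^T (p-t)
E
python3 - <<'E'
from h import *
s=r.get_state(); print(s)
a=optics.capture("scene");b=optics.capture("top")
np.savez("c0.npz",s=pts(a),t=pts(b),si=a["image"],ti=b["image"],sd=a["depth"],td=b["depth"])
for c in(a,b): print(c["fx"],c["cx"],c["cy"],-np.array(c["R"]).T@c["t"],np.array(c["R"])[2])
cv2.imwrite("pics/s0.png",cv2.resize(a["image"],(768,576)));cv2.imwrite("pics/t0.png",cv2.resize(b["image"],(768,576)))
E
```

```text
{'time_s': 0.0, 'joints': array([ 9.04758589e+01,  2.05906802e+01,  6.34589856e-01, -2.18420144e-02,
       -7.01341933e+01, -1.65046367e+01]), 'qd': array([ 0.07160798,  0.08292828, -0.06888009,  0.07195066,  0.00124874,
        0.05169441]), 'joint_torque': array([-6.83139187e-04, -5.82720852e+01,  2.93073517e+01,  6.99724406e+00,
        7.07796498e-03, -1.50551791e-04]), 'tcp_pos': array([0.18629327, 0.64831808, 0.24463195]), 'eef_rot': array([ 1.79907603e+02, -5.96472212e-03, -1.60362115e+01]), 'contact_force': array([ 0.16249063, -0.50174041, -0.27738956]), 'moment': array([-0.00274873,  0.01336457,  0.01576004]), 'gripper_width': 0.08797232712258554}
368.3366126625497 252.18880857257722 192.7332748054052 [ 0.85117976 -0.24305284  1.19487003] [-0.22020617  0.26056531 -0.94000796]
406.8256336127702 255.29625078195465 190.25503873034612 [0.54632747 0.02825624 1.29281679] [ 8.50576668e-02  9.86421542e-04 -9.96375542e-01]
```

View pics/s0.png

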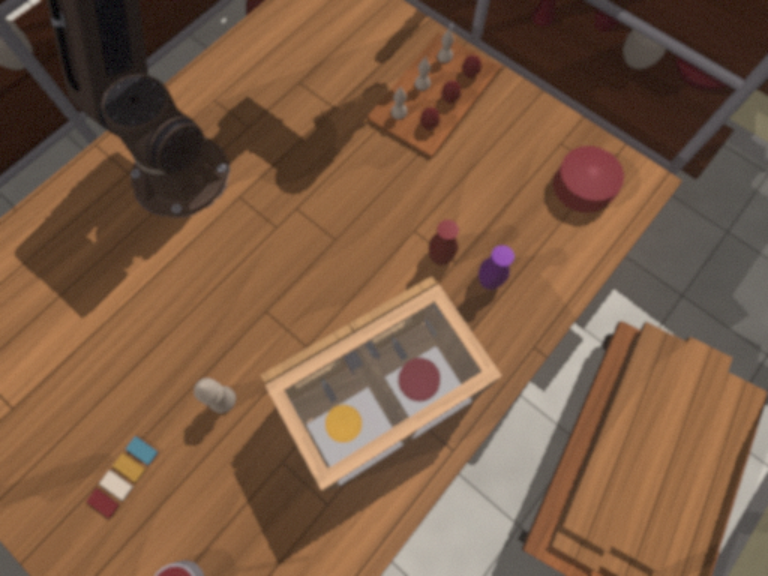

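View pics/t0.png

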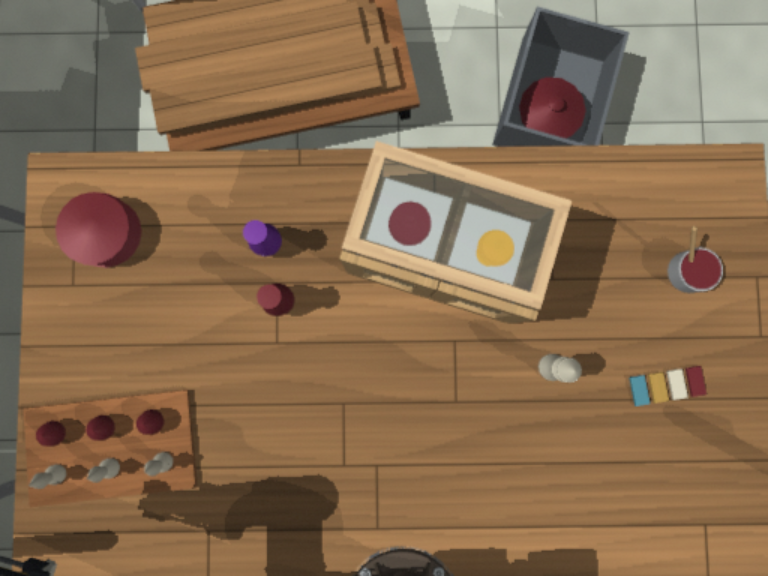

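The scene and top views show the gold cup in the compartment at (495,247) in the top view. That is the right-hand side when facing the front, so the door to open is **door_right**. The red pot is at (410,223), the mill at (560,368) and the vase at (275,298); the purple look-alike at (262,237) stays alone.

Run:
```python
from h import *
z=np.load("c0.npz")
for k in "ts":
    P=z[k];d=z[k+"d"];im=z[k+"i"]
    hsv=cv2.cvtColor(im,cv2.COLOR_BGR2HSV)
    ok=(d>0)
    m=ok&(abs(P[...,2]-.239)<.007)&(P[...,0]>.3)&(P[...,0]<.9)&(abs(P[...,1])<.4)
    Q=P[m][:,:2].astype(np.float32); print(k,len(Q),"z",np.median(P[m][:,2]))
    rc=cv2.minAreaRect(Q); print(rc, cv2.boxPoints(rc).tolist())
    H=hsv.astype(int)
    col={"gold":(H[...,0]>15)&(H[...,0]<30)&(H[...,1]>170)&(H[...,2]>170),
         "red":((H[...,0]<8)|(H[...,0]>165))&(H[...,1]>100)}
    for n,c in col.items():
        nn,l,st,ce=cv2.connectedComponentsWithStats((c&ok).astype(np.uint8))
        for i in range(1,nn):
            if st[i,4]>80: q=P[l==i]; print(n,ce[i].round(),st[i,4],np.median(q,0).round(3),"zmax",np.percentile(q[:,2],95).round(3))
    t=ok&(P[...,2]>.03)&(P[...,0]>.15)&(P[...,0]<.75)&(abs(P[...,1])<.5)
    nn,l,st,ce=cv2.connectedComponentsWithStats(t.astype(np.uint8))
    for i in range(1,nn):
        if st[i,4]>60: q=P[l==i]; print("obj",ce[i].round(),st[i,4],q.min(0).round(3),q.max(0).round(3))
```

```text
t 11044 z 0.23694839045030322
((0.7332497835159302, -0.09808573126792908), (0.3606308102607727, 0.2218315452337265), 71.8100814819336) [[0.5715881586074829, -0.2347659021615982], [0.7823340892791748, -0.30401456356048584], [0.8949114084243774, 0.03859443962574005], [0.6841654777526855, 0.10784310102462769]]
red [368.  71.] 1333 [ 1.285 -0.528 -0.644] zmax -0.612
red [ 65. 153.] 2248 [0.773 0.61  0.064] zmax 0.071
red [273. 148.] 580 [ 0.746 -0.018  0.236] zmax 0.239
red [467. 179.] 489 [ 0.676 -0.621  0.052] zmax 0.055
red [183. 199.] 412 [0.625 0.237 0.138] zmax 0.144
red [464. 254.] 212 [ 0.448 -0.619  0.007] zmax 0.012
red [100. 281.] 237 [0.385 0.497 0.062] zmax 0.073
red [ 67. 285.] 247 [0.375 0.596 0.062] zmax 0.073
red [ 34. 289.] 260 [0.365 0.693 0.062] zmax 0.074
obj [307. 174.] 7421 [ 0.573 -0.292  0.03 ] [0.75  0.105 0.247]
obj [175. 162.] 295 [0.717 0.239 0.031] [0.75  0.301 0.148]
obj [184. 199.] 424 [0.594 0.213 0.031] [0.659 0.274 0.147]
obj [376. 246.] 324 [ 0.458 -0.343  0.03 ] [ 0.504 -0.298  0.159]
obj [103. 281.] 148 [0.358 0.478 0.034] [0.407 0.5   0.081]
obj [10
[... 557 characters left out ...]
 -0.334] zmax -0.31
red [301.  60.] 135 [0.378 0.594 0.06 ] zmax 0.073
red [286.  78.] 137 [0.388 0.495 0.061] zmax 0.073
red [392. 119.] 1594 [0.78  0.602 0.064] zmax 0.07
red [296. 161.] 406 [0.632 0.233 0.102] zmax 0.144
red [279. 253.] 506 [ 0.788 -0.058  0.236] zmax 0.239
red [ 68. 335.] 233 [ 0.449 -0.619  0.008] zmax 0.012
obj [266.  67.] 118 [0.282 0.468 0.03 ] [0.32  0.5   0.114]
obj [285.  80.] 97 [0.362 0.48  0.034] [0.406 0.5   0.073]
obj [296. 161.] 446 [0.596 0.214 0.031] [0.66  0.274 0.147]
obj [327. 175.] 201 [0.719 0.241 0.032] [0.75  0.297 0.146]
obj [234. 245.] 6522 [ 0.576 -0.289  0.217] [0.75  0.105 0.246]
obj [141. 261.] 328 [ 0.458 -0.344  0.03 ] [ 0.506 -0.296  0.161]
```

>>> step_arm --increments '[{"tx": 20,"ty": -20,"tz": 25,"az": -2.1,"claw": -1},{"tx": 28,"ty": -30,"tz": 25,"claw": -1},{"tx": 28,"ty": -30,"claw": -1},{"tx": 28,"ty": -30,"claw": -1},{"tx": 28,"ty": -30,"claw": -1},{"tx": 28,"ty": -30,"claw": -1},{"tx": 28,"ty": -30,"claw": -1},{"tx": 26,"ty": -28,"claw": -1},{"claw": -1},{"claw": -1}]' --newtons 20

```text
$.increments[0]: bad value
```

>>> step_arm --increments '[{"tx": 12,"ty": -40},{"tx": 12,"ty": -40},{"tx": 12,"ty": -40},{"tx": 12,"ty": -40},{"tx": 12,"ty": -40},{"tx": 12,"ty": -40},{"tx": 12,"ty": -40},{"tx": 12,"ty": -40},{"tx": 12,"ty": -40},{"tx": 12,"ty": -40},{"tx": 12,"ty": -40},{"tx": 12,"ty": -30}]'

```text
$.increments[0]: bad value
```

>>> step_arm --increments '[{"tx": 0,"ty": 0},{"tx": 0,"ty": 0},{"tx": 0,"ty": 0}]'

```text
$.increments[0]: bad value
```

>>> step_arm --increments '[{"tx": 20,"ty": -20,"tz": 25,"ax": 0,"ay": 0,"az": -2,"claw": -1},{"tx": 28,"ty": -30,"tz": 25,"ax": 0,"ay": 0,"az": 0,"claw": -1},{"tx": 28,"ty": -30,"tz": 0,"ax": 0,"ay": 0,"az": 0,"claw": -1},{"tx": 28,"ty": -30,"tz": 0,"ax": 0,"ay": 0,"az": 0,"claw": -1},{"tx": 28,"ty": -30,"tz": 0,"ax": 0,"ay": 0,"az": 0,"claw": -1},{"tx": 28,"ty": -30,"tz": 0,"ax": 0,"ay": 0,"az": 0,"claw": -1},{"tx": 28,"ty": -30,"tz": 0,"ax": 0,"ay": 0,"az": 0,"claw": -1},{"tx": 26,"ty": -28,"tz": 0,"ax": 0,"ay": 0,"az": 0,"claw": -1}]' --newtons 20

```text
time_s: 0.9
tcp_pos: [0.4012, 0.4191, 0.2954]
eef_rot: [180.0, 0.0, -18.0]
contact_force: [0.9, -0.2, 0.4]
gripper_width: 0.029
```

>>> step_arm --increments '[{"tx": 12,"ty": -40,"tz": 0,"ax": 0,"ay": 0,"az": 0,"claw": -1},{"tx": 12,"ty": -40,"tz": 0,"ax": 0,"ay": 0,"az": 0,"claw": -1},{"tx": 12,"ty": -40,"tz": 0,"ax": 0,"ay": 0,"az": 0,"claw": -1},{"tx": 12,"ty": -40,"tz": 0,"ax": 0,"ay": 0,"az": 0,"claw": -1},{"tx": 12,"ty": -40,"tz": 0,"ax": 0,"ay": 0,"az": 0,"claw": -1},{"tx": 12,"ty": -40,"tz": 0,"ax": 0,"ay": 0,"az": 0,"claw": -1},{"tx": 12,"ty": -40,"tz": 0,"ax": 0,"ay": 0,"az": 0,"claw": -1},{"tx": 12,"ty": -40,"tz": 0,"ax": 0,"ay": 0,"az": 0,"claw": -1},{"tx": 12,"ty": -40,"tz": 0,"ax": 0,"ay": 0,"az": 0,"claw": -1},{"tx": 12,"ty": -40,"tz": 0,"ax": 0,"ay": 0,"az": 0,"claw": -1},{"tx": 12,"ty": -40,"tz": 0,"ax": 0,"ay": 0,"az": 0,"claw": -1},{"tx": 12,"ty": -40,"tz": 0,"ax": 0,"ay": 0,"az": 0,"claw": -1}]'

```text
time_s: 2.1
tcp_pos: [0.5444, -0.061, 0.2954]
eef_rot: [-180.0, 0.0, -18.0]
contact_force: [0.4, -0.4, 0.1]
gripper_width: 0.0003
```

>>> step_arm --increments '[{"tx": 0,"ty": 0,"tz": -40,"ax": 0,"ay": 0,"az": 0,"claw": -1},{"tx": 0,"ty": 0,"tz": -42,"ax": 0,"ay": 0,"az": 0,"claw": -1},{"tx": 0,"ty": 0,"tz": 0,"ax": 0,"ay": 0,"az": 0,"claw": -1}]'

```text
time_s: 2.4
tcp_pos: [0.5407, -0.0601, 0.208]
eef_rot: [179.8, 0.6, -18.2]
contact_force: [-0.9, -1.2, 0.0]
gripper_width: 0.0003
```

```bash
cat >> h.py <<'E'
O=np.array([.6431,-.0675]);X=np.array([.9502,-.3116]);Y=np.array([.3116,.9502])
def cup(p): d=np.asarray(p)[...,:2]-O; return np.stack([d@X,d@Y],-1)
E
python3 - <<'E'
from h import *
s=r.get_state();print(s["time_s"],s["tcp_pos"],s["eef_rot"],s["contact_force"],s["gripper_width"],cup(s["tcp_pos"]),s["joints"].round(1))
a=optics.capture("scene");b=optics.capture("wrist")
cv2.imwrite("pics/w1.png",np.hstack([b["image"][:, :400],a["image"][:, 60:460]]))
E
```

```text
2.4 [ 0.54065405 -0.06009569  0.20804992] [179.77839064   0.5537229  -18.15515575] [-0.90930452 -1.18808824  0.04629912] 0.0003086455335322654 [-0.09965133 -0.02488658] [ 14.2  10.2 -18.6  -0.1 -61.8  57.7]
```

View pics/w1.png

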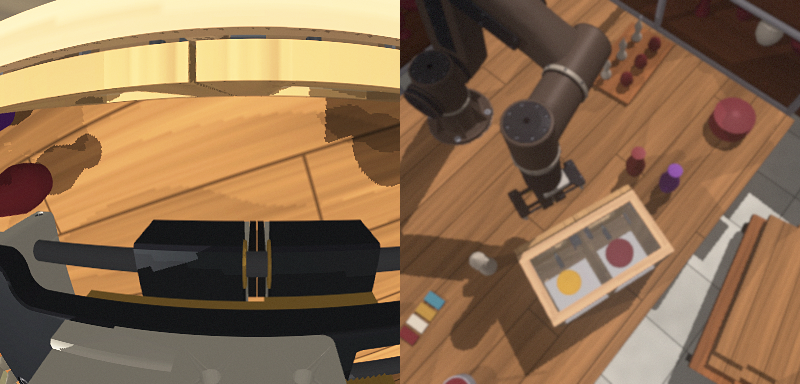

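The wrist view shows the door seam at (193,60), left of the shut fingers at (258,260). The target right door is straight ahead, and the scene view shows everything clear. Approaching now.

>>> step_arm --increments '[{"tx": 19,"ty": -6.2,"tz": 2,"ax": 0,"ay": 0,"az": 0,"claw": -1},{"tx": 19,"ty": -6.2,"tz": 0,"ax": 0,"ay": 0,"az": 0,"claw": -1},{"tx": 16,"ty": -5.2,"tz": 0,"ax": 0,"ay": 0,"az": 0,"claw": -1},{"tx": 0,"ty": 0,"tz": 0,"ax": 0,"ay": 0,"az": 0,"claw": -1},{"tx": 0,"ty": 0,"tz": 0,"ax": 0,"ay": 0,"az": 0,"claw": -1}]'

```text
time_s: 3.0
tcp_pos: [0.5993, -0.0765, 0.2175]
eef_rot: [-180.0, -0.1, -18.0]
contact_force: [-0.6, -0.1, 0.3]
gripper_width: 0.0002
```

Run:
```python
from h import *
s=r.get_state();print(s["time_s"],s["tcp_pos"],s["eef_rot"],s["contact_force"],cup(s["tcp_pos"]))
```

```text
3.0 [ 0.59930154 -0.07651692  0.21751129] [-1.79950420e+02 -1.33410225e-01 -1.80019057e+01] [-0.63665932 -0.14241487  0.30470593] [-0.03880763 -0.02221547]
```

>>> step_arm --increments '[{"tx": 2,"ty": -7,"tz": -3,"ax": 0,"ay": 0,"az": 0,"claw": -1},{"tx": 5,"ty": -1.6,"tz": 0,"ax": 0,"ay": 0,"az": 0,"claw": -1},{"tx": 2,"ty": -0.6,"tz": 0,"ax": 0,"ay": 0,"az": 0,"claw": -1},{"tx": 1,"ty": -0.3,"tz": 0,"ax": 0,"ay": 0,"az": 0,"claw": -1},{"tx": 1,"ty": -0.3,"tz": 0,"ax": 0,"ay": 0,"az": 0,"claw": -1}]'

```text
time_s: 3.5
tcp_pos: [0.6095, -0.0867, 0.2126]
eef_rot: [180.0, 0.0, -18.0]
contact_force: [-0.4, -0.7, 0.1]
gripper_width: 0.0005
```

>>> step_arm --increments '[{"tx": 1,"ty": -0.3,"tz": 0,"ax": 0,"ay": 0,"az": 0,"claw": -1},{"tx": 1,"ty": -0.3,"tz": 0,"ax": 0,"ay": 0,"az": 0,"claw": -1},{"tx": 0,"ty": 0,"tz": 0,"ax": 0,"ay": 0,"az": 0,"claw": -1}]'

```text
time_s: 3.8
tcp_pos: [0.6109, -0.0871, 0.2125]
eef_rot: [180.0, 0.1, -18.0]
contact_force: [-3.5, 1.4, 1.7]
gripper_width: 0.0003
```

Run:
```python
from h import *
s=r.get_state();print(s["time_s"],s["tcp_pos"],s["eef_rot"],s["contact_force"],cup(s["tcp_pos"]))
```

```text
3.8 [ 0.61094454 -0.0871224   0.21253468] [ 1.79991636e+02  5.83714985e-02 -1.80295100e+01] [-3.47541963  1.39260799  1.6597187 ] [-0.02443978 -0.02866485]
```

Contact at about 3.7 N, where it was expected. Now 1 mm steps.

>>> step_arm --increments '[{"tx": 1,"ty": -0.3,"tz": 0,"ax": 0,"ay": 0,"az": 0,"claw": -1},{"tx": 1,"ty": -0.3,"tz": 0,"ax": 0,"ay": 0,"az": 0,"claw": -1}]'

```text
time_s: 4.0
tcp_pos: [0.6125, -0.0875, 0.2125]
eef_rot: [-180.0, 0.1, -18.0]
contact_force: [-6.6, 4.8, 4.5]
gripper_width: 0.0006
```

>>> step_arm --increments '[{"tx": 1,"ty": -0.3,"tz": 0,"ax": 0,"ay": 0,"az": 0,"claw": -1},{"tx": 0,"ty": 0,"tz": 0,"ax": 0,"ay": 0,"az": 0,"claw": -1}]'

```text
time_s: 4.2
tcp_pos: [0.6137, -0.0877, 0.2125]
eef_rot: [-180.0, 0.1, -18.0]
contact_force: [-4.9, 4.7, 3.1]
gripper_width: 0.0004
```

>>> step_arm --increments '[{"tx": 1,"ty": -0.3,"tz": 0,"ax": 0,"ay": 0,"az": 0,"claw": -1},{"tx": 0,"ty": 0,"tz": 0,"ax": 0,"ay": 0,"az": 0,"claw": -1}]'

```text
time_s: 4.4
tcp_pos: [0.6147, -0.088, 0.2125]
eef_rot: [-180.0, 0.1, -18.0]
contact_force: [-5.9, 4.4, 3.6]
gripper_width: 0.0002
```

>>> step_arm --increments '[{"tx": -20,"ty": 6.5,"tz": 0,"ax": 0,"ay": 0,"az": 0,"claw": -1},{"tx": -40,"ty": 13,"tz": 0,"ax": 0,"ay": 0,"az": 0,"claw": -1},{"tx": -40,"ty": 13,"tz": 0,"ax": 0,"ay": 0,"az": 0,"claw": -1},{"tx": -20,"ty": 6.5,"tz": 25,"ax": 0,"ay": 0,"az": 0,"claw": -1},{"tx": 0,"ty": 0,"tz": 35,"ax": 0,"ay": 0,"az": 0,"claw": -1},{"tx": 0,"ty": 0,"tz": 10,"ax": 0,"ay": 0,"az": 0,"claw": -1},{"tx": 0,"ty": 0,"tz": 0,"ax": 0,"ay": 0,"az": 0,"claw": -1},{"tx": 0,"ty": 0,"tz": 0,"ax": 0,"ay": 0,"az": 0,"claw": -1}]'

```text
time_s: 5.2
tcp_pos: [0.4954, -0.0495, 0.2819]
eef_rot: [-180.0, 0.0, -18.0]
contact_force: [0.6, 0.2, -0.3]
gripper_width: 0.0005
```

Run:
```python
from h import *
s=r.get_state();print(s["time_s"],s["tcp_pos"],s["contact_force"],cup(s["tcp_pos"]))
a=optics.capture("scene");b=optics.capture("wrist");c=optics.capture("top")
cv2.imwrite("pics/w2.png",np.hstack([b["image"][:, :400],cv2.resize(a["image"][160:340,140:340],(400,384))]))
for n,c in(("s",a),("t",c)):
    P=pts(c);m=(c["depth"]>0)&(abs(P[...,2]-.237)<.008);Q=cup(P[m])
    Q=Q[(Q[:,0]<-.024)&(Q[:,0]>-.2)&(abs(Q[:,1])<.19)]
    if len(Q)<5: print(n,len(Q)); continue
    l=Q[Q[:,0]<-.03]; k=np.polyfit(l[:,1],l[:,0],1); print(n,len(l),"angle",np.arctan(-k[0]),"tip",l[l[:,0].argmin()],"ymax",l[:,1].max())
```

```text
5.2 [ 0.49542174 -0.04946414  0.28194233] [ 0.57799553  0.17551439 -0.2909093 ] [-0.14594385 -0.02887887]
s 276 angle 0.35786657087066587 tip [-0.0805341  -0.02629828] ymax -0.014687669553252132
t 277 angle 0.36578391916823394 tip [-0.07926803 -0.02313059] ymax -0.016946224310616216
```

View pics/w2.png

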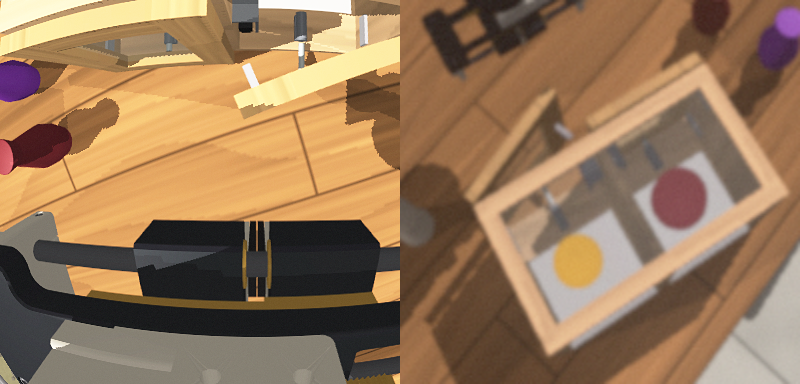

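The right door stands ajar, measured at about 0.36 rad, with its free edge at (245,95) in the wrist view. The left door is shut. Next I go over the edge and down behind it.

>>> step_arm --increments '[{"tx": 28,"ty": 1.5,"tz": 0,"ax": 0,"ay": 0,"az": 0,"claw": -1},{"tx": 28,"ty": 1.5,"tz": 0,"ax": 0,"ay": 0,"az": 0,"claw": -1},{"tx": 28,"ty": 1.5,"tz": 0,"ax": 0,"ay": 0,"az": 0,"claw": -1},{"tx": 28,"ty": 1.5,"tz": 0,"ax": 0,"ay": 0,"az": 0,"claw": -1},{"tx": 0,"ty": 0,"tz": 0,"ax": 0,"ay": 0,"az": 0,"claw": -1},{"tx": 0,"ty": 0,"tz": 0,"ax": 0,"ay": 0,"az": 0,"claw": -1}]'

```text
time_s: 5.95
tcp_pos: [0.6073, -0.0436, 0.2806]
eef_rot: [179.9, 0.2, -18.1]
contact_force: [-0.2, 0.4, -0.2]
gripper_width: 0.0005
```

>>> step_arm --increments '[{"tx": 0,"ty": 0,"tz": -20,"ax": 0,"ay": 0,"az": 0,"claw": -1},{"tx": 0,"ty": 0,"tz": -20,"ax": 0,"ay": 0,"az": 0,"claw": -1},{"tx": 0,"ty": 0,"tz": -20,"ax": 0,"ay": 0,"az": 0,"claw": -1},{"tx": 0,"ty": 0,"tz": -9,"ax": 0,"ay": 0,"az": 0,"claw": -1},{"tx": 0,"ty": 0,"tz": 0,"ax": 0,"ay": 0,"az": 0,"claw": -1},{"tx": 0,"ty": 0,"tz": 0,"ax": 0,"ay": 0,"az": 0,"claw": -1}]'

```text
time_s: 6.55
tcp_pos: [0.6076, -0.0435, 0.2145]
eef_rot: [-180.0, -0.1, -18.0]
contact_force: [-0.0, 0.2, 0.5]
gripper_width: 0.0002
```

Run:
```python
from h import *
s=r.get_state();print(s["time_s"],s["tcp_pos"],s["contact_force"],cup(s["tcp_pos"]))
H=O-.178*Y
# finger 9.5 mm half depth; keep tool yaw rotating with the door: centre at radius R from hinge, offset d behind the back face
prev=s["tcp_pos"][:2]*1000
for th,R,d in [(.42,.165,.012),(.55,.15,.0095),(.7,.145,.0095),(.85,.145,.0095),(1.0,.145,.0095),(1.15,.145,.0095),(1.3,.145,.0095),(1.45,.145,.0095),(1.57,.145,.0095)]:
    p=H+Y*(R*np.cos(th)+d*np.sin(th))+X*(-R*np.sin(th)+d*np.cos(th)); p=p*1000
    print(th,p.round(1),(p-prev).round(1)); prev=p
```

```text
6.55 [ 0.60757307 -0.04354344  0.21447835] [-0.02300565  0.20735351  0.52142422] [-0.04122255  0.01169333]
0.42 [582.6 -71.3] [-25.  -27.7]
0.55 [562.2 -88.5] [-20.4 -17.2]
0.7 [542.2 -98.6] [-20.  -10.1]
0.85 [ 522.1 -106.9] [-20.1  -8.3]
1.0 [ 503.5 -118.2] [-18.6 -11.2]
1.15 [ 486.7 -132.1] [-16.8 -13.9]
1.3 [ 472.2 -148.3] [-14.5 -16.3]
1.45 [ 460.3 -166.6] [-11.9 -18.2]
1.57 [ 452.9 -182.3] [ -7.5 -15.7]
```

Run:
```python
from h import *
H=O-.178*Y; prev=r.get_state()["tcp_pos"][:2]*1000
for th in [.34,.42,.54,.66,.78,.9,1.02,1.14,1.26,1.36,1.46,1.53]:
    R=.155
    p=(H+Y*(R*np.cos(th)+.021)+X*(-R*np.sin(th)+.0095))*1000
    print(th,p.round(1),(p-prev).round(1)); prev=p
```

```text
0.34 [599.6 -64.7] [ -8.  -21.1]
0.42 [587.3 -65.5] [-12.4  -0.8]
0.54 [568.9 -68.5] [-18.3  -3. ]
0.66 [551.1 -73.7] [-17.8  -5.2]
0.78 [534. -81.] [-17.1  -7.3]
0.9 [517.9 -90.3] [-16.1  -9.3]
1.02 [ 503.  -101.4] [-14.9 -11.1]
1.14 [ 489.6 -114.3] [-13.4 -12.8]
1.26 [ 477.8 -128.6] [-11.8 -14.4]
1.36 [ 469.3 -141.6] [ -8.5 -13. ]
1.46 [ 462.2 -155.4] [ -7.1 -13.8]
1.53 [ 458.  -165.4] [ -4.2 -10. ]
```

>>> step_arm --increments '[{"tx": -4,"ty": -10.5,"tz": 0,"ax": 0,"ay": 0,"az": 0,"claw": -1},{"tx": -4,"ty": -10.5,"tz": 0,"ax": 0,"ay": 0,"az": 0,"claw": -1},{"tx": -6,"ty": -0.5,"tz": 0,"ax": 0,"ay": 0,"az": 0,"claw": -1},{"tx": -6,"ty": -0.5,"tz": 0,"ax": 0,"ay": 0,"az": 0,"claw": -1},{"tx": -9,"ty": -1.5,"tz": 0,"ax": 0,"ay": 0,"az": 0,"claw": -1},{"tx": -9,"ty": -1.5,"tz": 0,"ax": 0,"ay": 0,"az": 0,"claw": -1},{"tx": -9,"ty": -2.5,"tz": 0,"ax": 0,"ay": 0,"az": 0,"claw": -1},{"tx": -9,"ty": -2.5,"tz": 0,"ax": 0,"ay": 0,"az": 0,"claw": -1},{"tx": -8.5,"ty": -3.5,"tz": 0,"ax": 0,"ay": 0,"az": 0,"claw": -1},{"tx": -8.5,"ty": -3.5,"tz": 0,"ax": 0,"ay": 0,"az": 0,"claw": -1}]'

```text
time_s: 7.55
tcp_pos: [0.5337, -0.0807, 0.2136]
eef_rot: [-180.0, -0.0, -18.0]
contact_force: [1.0, -0.1, 0.1]
gripper_width: 0.0005
```

```bash
cat > ang.py <<'E'
from h import *
s=r.get_state();print(s["time_s"],s["tcp_pos"],s["contact_force"],cup(s["tcp_pos"]))
for n in("scene","top"):
    c=optics.capture(n);cv2.imwrite(f"pics/{n}_{s['time_s']:.2f}.png",c["image"])
    P=pts(c);m=(c["depth"]>0)&(abs(P[...,2]-.234)<.006);Q=cup(P[m])
    Q=Q[(Q[:,0]<-.026)&(Q[:,0]>-.2)&(Q[:,1]<.05)&(Q[:,1]>-.24)]
    if len(Q)<20: print(n,len(Q)); continue
    vx,vy,x0,y0=cv2.fitLine(Q.astype(np.float32),cv2.DIST_HUBER,0,.01,.01).ravel(); print(n,len(Q),"angle",np.arctan2(abs(vx),abs(vy)),"xmin",Q[:,0].min(),"y",Q[:,1].min(),Q[:,1].max())
E
python3 ang.py
```

```text
7.55 [ 0.53368224 -0.08066868  0.21362407] [ 1.01019525 -0.09859039  0.05235378] [-0.0998654  -0.04660745]
scene 195 angle 0.77814364 xmin -0.11828293927544781 y -0.17003647793968032 -0.04616285403401441
top 11
```

The door has followed to 0.78 rad with about 1 N on the finger. Carrying on along the arc.

>>> step_arm --increments '[{"tx": -8,"ty": -4.7,"tz": 0,"ax": 0,"ay": 0,"az": 0,"claw": -1},{"tx": -8,"ty": -4.7,"tz": 0,"ax": 0,"ay": 0,"az": 0,"claw": -1},{"tx": -7.5,"ty": -5.5,"tz": 0,"ax": 0,"ay": 0,"az": 0,"claw": -1},{"tx": -7.5,"ty": -5.5,"tz": 0,"ax": 0,"ay": 0,"az": 0,"claw": -1},{"tx": -6.7,"ty": -6.4,"tz": 0,"ax": 0,"ay": 0,"az": 0,"claw": -1},{"tx": -6.7,"ty": -6.4,"tz": 0,"ax": 0,"ay": 0,"az": 0,"claw": -1},{"tx": -6,"ty": -7.2,"tz": 0,"ax": 0,"ay": 0,"az": 0,"claw": -1},{"tx": -6,"ty": -7.2,"tz": 0,"ax": 0,"ay": 0,"az": 0,"claw": -1},{"tx": -8.5,"ty": -13,"tz": 0,"ax": 0,"ay": 0,"az": 0,"claw": -1}]'

```text
time_s: 8.55
tcp_pos: [0.4692, -0.1416, 0.2136]
eef_rot: [-180.0, -0.0, -18.0]
contact_force: [0.8, 0.5, -0.2]
gripper_width: 0.0002
```

>>> step_arm --increments '[{"tx": -3.5,"ty": -7,"tz": 0,"ax": 0,"ay": 0,"az": 0,"claw": -1},{"tx": -3.5,"ty": -7,"tz": 0,"ax": 0,"ay": 0,"az": 0,"claw": -1},{"tx": -2,"ty": -5,"tz": 0,"ax": 0,"ay": 0,"az": 0,"claw": -1},{"tx": -2,"ty": -5,"tz": 0,"ax": 0,"ay": 0,"az": 0,"claw": -1},{"tx": 0,"ty": 0,"tz": 0,"ax": 0,"ay": 0,"az": 0,"claw": -1},{"tx": 0,"ty": 0,"tz": 0,"ax": 0,"ay": 0,"az": 0,"claw": -1}]'

```text
time_s: 9.15
tcp_pos: [0.4586, -0.1651, 0.2135]
eef_rot: [180.0, 0.0, -18.0]
contact_force: [-0.3, -0.2, -0.7]
gripper_width: 0.0002
```

```bash
python3 ang.py
```

```text
9.15 [ 0.458621   -0.16512552  0.21352681] [-0.27027941 -0.17034136 -0.73612851] [-0.14487183 -0.15024742]
scene 198 angle 1.5420557 xmin -0.11877280247316602 y -0.19156735283964194 -0.1733225282733056
top 174 angle 1.5370785 xmin -0.09668151987169883 y -0.19393887660884518 -0.17580210511136438
```

Both views give 1.54 rad. Backing off to the left of the door, then up.

>>> step_arm --increments '[{"tx": 3,"ty": 10,"tz": 0,"ax": 0,"ay": 0,"az": 0,"claw": -1},{"tx": 9,"ty": 28,"tz": 0,"ax": 0,"ay": 0,"az": 0,"claw": -1},{"tx": 0,"ty": 10,"tz": 30,"ax": 0,"ay": 0,"az": 0,"claw": -1},{"tx": 0,"ty": 20,"tz": 40,"ax": 0,"ay": 0,"az": 0,"claw": -1},{"tx": 0,"ty": 35,"tz": 40,"ax": 0,"ay": 0,"az": 0,"claw": -1},{"tx": 0,"ty": 40,"tz": 0,"ax": 0,"ay": 0,"az": 0,"claw": -1},{"tx": 0,"ty": 40,"tz": 0,"ax": 0,"ay": 0,"az": 0,"claw": -1},{"tx": 0,"ty": 0,"tz": 0,"ax": 0,"ay": 0,"az": 0,"claw": -1},{"tx": 0,"ty": 0,"tz": 0,"ax": 0,"ay": 0,"az": 0,"claw": -1},{"tx": 0,"ty": 0,"tz": 0,"ax": 0,"ay": 0,"az": 0,"claw": -1}]'

```text
time_s: 10.25
tcp_pos: [0.4705, 0.0159, 0.3211]
eef_rot: [180.0, 0.0, -18.0]
contact_force: [0.1, 0.0, -0.0]
gripper_width: 0.0006
```

```bash
python3 ang.py
python3 - <<'E'
import cv2,glob,numpy as np,os
f=[max(glob.glob(f"pics/{n}_*"),key=os.path.getmtime) for n in("scene","top")]
a,b=map(cv2.imread,f); cv2.imwrite("pics/end.png",np.hstack([a[:, 56:456],b[:,112:]]))
E
```

```text
10.25 [0.47045031 0.01585031 0.32110189] [ 0.13207805  0.02859507 -0.00297407] [-0.19002369  0.02540183]
scene 293 angle 1.5387787 xmin -0.1754249395745669 y -0.19156524513647602 -0.17161199576477637
top 370 angle 1.5385158 xmin -0.17532878073507097 y -0.194207369858951 -0.1731840032527465
```

View pics/end.png

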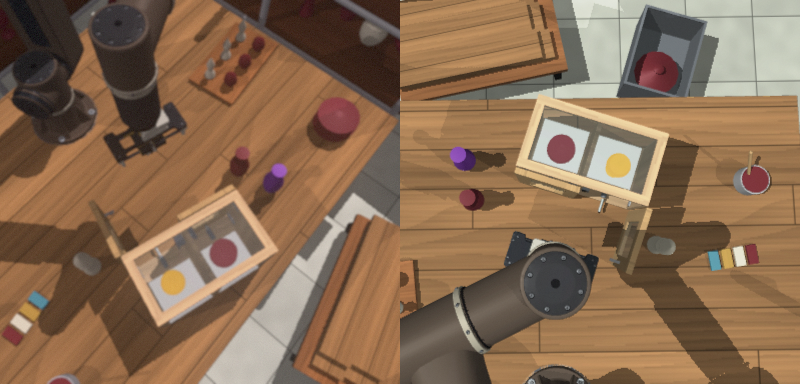

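The right door stands at a right angle, its top edge at (640,240) in the top half of the picture, and the left door is shut. The mill at (660,245), the vase at (470,198) and the cupboard ware have not visibly moved, and the gripper is clear of everything. Handing in.

```bash
python3 -c "
from h import *
print(r.close_job())"
```

```text
the job is handed in; nothing more can be done
None
```

The right door, on the gilded cup's side, is wide open and the job is handed in at about 10 s. No verdict was reported.

- **Press:** I pressed the right door near its free edge with shut fingers. The force peaked at about 9 N of tool force, and the catch let go. The door then measured about 0.36 rad ajar.
- **Opening:** I went over the top of the door, down behind its edge, and pushed it round an arc with about 1 N showing at each check.
- **Last checks:** Both cameras put the door at 1.54 rad, before and after I backed off. In the last pictures the left door looks shut and the ware looks unmoved, but I judged both by eye and did not measure them again. The tool force was about 0 N with the gripper clear of everything.
- **Failed or disagreed:** My first three move calls were refused because their rows did not give all seven values; nothing moved. At one mid-push check the top camera saw too little of the door to measure, so only the scene view counted there.

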